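Pack the stone-setter's case

ROBOT

A 6-joint arm with a two-finger parallel gripper is mounted at the origin on a cart in front of the work surface, level with it; the furniture and walls round the work are solid. World frame = base frame: x ahead of the robot, y to its left, z up, the work surface at z = 0. Lengths are in mm, angles in rad, forces in N, time in s.
With the tool pointing down it reaches from about 275 to 1000 mm from the base axis. Payload 8.4 kg.
Tool frame: the origin (TCP) lies at the very end of the fingers, on their centre line; the grasp point (between the pads) lies 19 mm behind it; z points along the fingers, y is the line along which they close (so a half turn about z gives the same grasp; the last joint's range is limited). The gripper opens to 85 mm and grips with 20 to 120 N. Pads are 22 mm wide; open, the fingers measure 114 mm over their backs; the gripper's body (76 mm by 85 mm) begins 54 mm behind the grasp point. The pads swing forward as they close: fully open they stand 13 mm farther back than shut.
Start: joints at [1.343, 0.353, 1.633, -0, 1.155, -0.002], TCP at [139.927, 609.137, 231.281] pointing down, gripper open.
Joint ranges: [-2.63, 2.63], [-0.92, 2.1], [0.06, 2.66], [-1.3, 4.44], [0, 2.69], [-3.02, 3.02]. Speed limits (rad/s): [2.22, 2.22, 2.79, 3.14, 3.14, 3.14].

INTERFACE

Orientations are given as [roll, pitch, yaw] about the fixed x, y, z axes, in that order (R = Rz(yaw) Ry(pitch) Rx(roll)).
In Python, from rig import sensors, grab_frame, camera_params, order gives the robot as it stands. The module is installed in compiled form; this text tells all that it offers.
- The arm moves only by the tool move_arm, never from a script. Its argument "motion" is a list of rows, each a list of 7 numbers: the turn, a rotation vector about the tool's x, y, z in rad, then the shift along the tool's x, y, z in m, then the finger opening in m, from 0 to 0.0854. A call has 1 to 8 rows; each row is the pose to reach, as a shift and turn from the pose commanded when the call began, along the tool's axes at that moment; what a row does not reach only later rows make up. A row lasts 1/8 s, in which the tool goes at most 62.5 mm and 10.7 degrees, less where a joint would pass 70% of its speed; a pose out of reach is approached as far as the arm can. A call with a gripper value outside its range is refused whole. The fingers move at their own pace and stop on an object; "grip_force" is the grip in N (left out, the last holds). Time passes only in rows, so rows that repeat a pose let the fingers close. It gives the time, the measured TCP pose, the force, the opening and the grip force at its end, in the units of the state.
- sensors.sense(): the state, without advancing time (a new reading comes with each control period).
- grab_frame(name): name is "side" or "top"; returns (picture, depth): 420x560x3 uint8, red, green, blue; 420x560 float32, mm along the optical axis (not along the pixel's ray), 0 where there is no reading.
- camera_params(name): a dict with "camera_matrix" (3x3 intrinsics, pixels), "world_from_camera" (4x4, takes a point from camera to world coordinates). Camera axes: x right, y down, z forward; pixel columns grow to the right and rows downward; lengths in mm; the calibration is good to about 2 mm. A picture is of the moment at which its call begins. camera_params takes no time and is no camera call.
- order.sign_off(): hands the job in; it is judged then, once.
The state is a dict: "clock": time; "qpos": joint angles; "qvel": joint speeds; "joint_efforts": joint torques, N m; "eef_pos": TCP position; "tcp_rot": TCP orientation; "contact_force": force on the tool from outside, world axes, zero at the start; "wrist_torque": the same for the moment, N m; "opening": opening from 0.0 (shut) to 1.0 (fully open); "grasp_force": force on a finger pad.
Only numpy, scipy, OpenCV 4.12 (cv2) and the standard library are available. Lean on these libraries where they do the work, as an engineer would, in place of code of your own. Each camera call takes 0.05 s, during which the arm holds its last target. There are 200 camera calls.

TASK

Pack the stone-setter's visiting kit into the open wooden case: set the round parts tin, the yellow beeswax and the loupe down (not dropped) each flat in the blue recess made for it, then slide the case's lid fully shut. The round steel block and the green carving wax stay on the bench: leave them where they are.

Things in the scene. Friction and masses are not known exactly. Their poses are not given: they have to be found in the camera images.
- stone_tin: closed round grey metal parts tin with a pale label on its lid, 51 mm diameter, 20 mm high, lying flat on the bench. Origin: centre of its underside, z up. Belongs in the case (recess of tin_insert)
- beeswax: yellow block of beeswax, 30 x 46 x 19 mm (x, y, z). Origin: centre of its underside, z up. Belongs in the case (recess of wax_insert)
- eye_loupe: small folded loupe, pale metal cover plates with a black lens barrel between, 25 x 30 x 13 mm (x, y, z), lying flat. Origin: centre of its underside, z up. Grasp it across its 25 mm or its 30 mm. Belongs in the case (recess of loupe_insert)
- steel_disc: look-alike of the tin: plain dark mottled round steel bench block, 52 mm diameter, 12 mm high. Origin: centre of its underside. Stays on the bench
- carving_wax: look-alike of the beeswax: green block of carving wax, 30 x 46 x 19 mm. Origin: centre of its underside. Stays on the bench
- tin_insert: blue felt-covered insert fixed in the wooden case; round recess 70 mm across, 10 mm deep. The three inserts lie in a row, 82 mm apart, in any order. Origin: under the recess centre on the insert's underside, 6 mm above the bench; recess floor 6 mm and top face 16 mm above the origin. x: the way the lid opens, away from the robot; y: along the row; z up
- wax_insert: blue insert with a rectangular recess 50 (x) x 66 (y) mm, 10 mm deep; origin, axes and heights as tin_insert. Walls of the case: front 58 mm (-x) and back 72 mm (+x) from each recess centre, sides 41 mm (y) from the outer ones; front and sides rise 46 mm, the back 34 mm above the bench. So fingers that close along x have the most room
- loupe_insert: blue insert with the smallest, rectangular recess, 44 (x) x 48 (y) mm, 5 mm deep. Origin and axes as tin_insert; recess floor 11 mm and top face 16 mm above the origin
- lid (a joint): m; the pale wooden lid, sliding level in grooves above the inserts: 0 = fully shut against the front wall, 0.110 to 0.121 at the start = open, drawn out over the back wall. It closes along the inserts' -x, needs about 1.5 N and stays where it is left. Underside 36 mm, top face 41 mm above the bench; things lying in their recesses clear it
- lid_knob (a point): centre of the round brass knob on the lid, 49 mm above the bench; the knob is 17 mm in diameter and stands 17 mm high on the lid (41 to 58 mm above the bench). Axes as the inserts'

How it is judged:
By the outcome, as a careful person would: the job done as asked, in the order asked, and still so for the second after the job is handed in, with the robot touching nothing.
It also fails if it takes over 88 s, if anything falls off the work surface, if the arm or the gripper's body presses on something with over 40 N, if the wrist force passes 120 N, or if a joint passes its speed limit or range.

## Working session

There is one attempt and no reset: what is moved stays moved. The work goes in short steps, Python scripts to look and compute and a tool call to move; the robot and the scene stay as the last step left them, time stands still between calls to the robot, and variables do not carry over. Pictures are saved under pics/ and viewed, at most 19 in all, crops included, and the job is handed in when it is done.

Besides the shell and the picture viewer there is one more tool, called after "Call:" as a command line: name --pt "numbers of a row" for each row, then --argument value for the rest. move_arm: Moves the arm, as the interface text tells. Its arguments: {"type":"object","properties":{"motion":{"type":"array","items":{"type":"array","items":{"type":"number"}}},"grip_force":{"type":"number"}},"required":["motion"]}

```bash
mkdir -p pics; python3 - <<'E'
from rig import sensors, grab_frame, camera_params
import cv2, numpy as np
np.set_printoptions(suppress=True,precision=3)
for n in("top","side"):
    p,d=grab_frame(n); cv2.imwrite(f"pics/{n}0.png",p[:,:,::-1]); np.savez(f"{n}0.npz",p=p,d=d)
    c=camera_params(n); print(n,c["camera_matrix"],c["world_from_camera"])
s=sensors.sense();print(s)
E
```

```text
top [[403.942   0.    279.473]
 [  0.    403.942 208.749]
 [  0.      0.      1.   ]] [[  -0.028   -0.995    0.091  429.301]
 [  -0.999    0.029    0.016  -23.779]
 [  -0.018   -0.091   -0.996 1201.48 ]
 [   0.       0.       0.       1.   ]]
side [[399.51    0.    282.278]
 [  0.    399.51  206.068]
 [  0.      0.      1.   ]] [[   0.98    -0.119    0.159  346.189]
 [  -0.199   -0.605    0.771 -850.96 ]
 [   0.005   -0.787   -0.616  725.662]
 [   0.       0.       0.       1.   ]]
{'clock': 0.1, 'qpos': array([ 1.343,  0.354,  1.634,  0.   ,  1.155, -0.002]), 'qvel': array([-0.001, -0.001, -0.001, -0.   ,  0.002,  0.   ]), 'joint_efforts': array([ -0.001, -60.636, -34.282,  -0.   ,   0.004,   0.   ]), 'eef_pos': array([139.845, 608.71 , 230.638]), 'tcp_rot': array([-3.14 , -0.   ,  2.916]), 'contact_force': array([0.28 , 0.287, 0.031]), 'wrist_torque': array([-0.002, -0.002,  0.016]), 'grasp_force': 0.0, 'opening': 1.001916003253555}
```

View pics/top0.png

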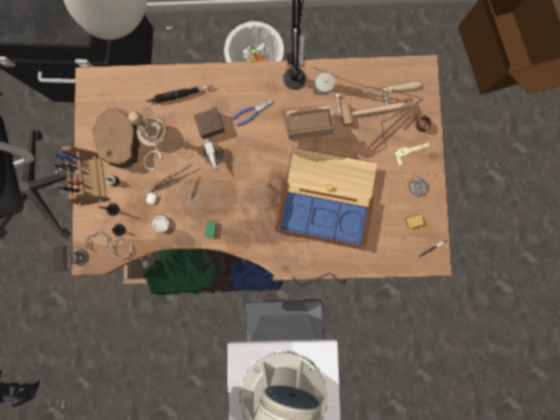

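View pics/side0.png

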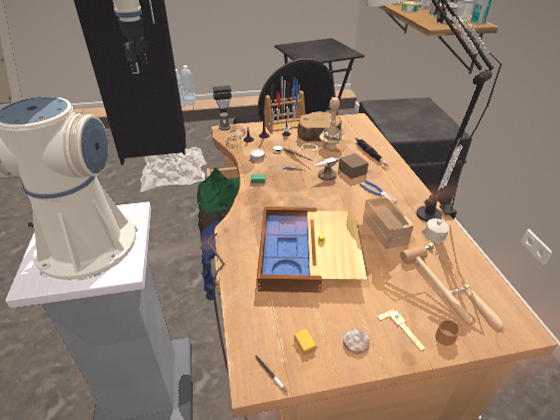

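The top view shows the case at about (325,205) px, the yellow block at (415,222), the mottled disc at (418,187), the green block at (211,229), and a pale round thing at (161,224) that is likely the tin. I can't make out the loupe yet, so I'll zoom in.

```bash
python3 - <<'E'
import cv2, numpy as np
t=cv2.imread("pics/top0.png");s=cv2.imread("pics/side0.png")
cv2.imwrite("pics/c1.png",np.vstack([cv2.resize(t[120:270,80:240],(640,600),interpolation=cv2.INTER_CUBIC)]))
cv2.imwrite("pics/c2.png",cv2.resize(s[100:200,200:360],(800,500),interpolation=cv2.INTER_CUBIC))
cv2.imwrite("pics/c3.png",cv2.resize(t[140:260,270:430],(800,600),interpolation=cv2.INTER_CUBIC))
E
```

```text
(no output)
```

View pics/c1.png

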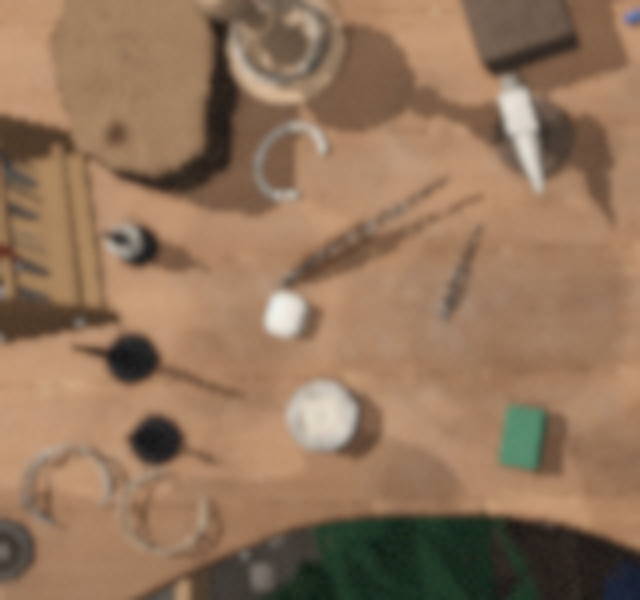

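View pics/c2.png

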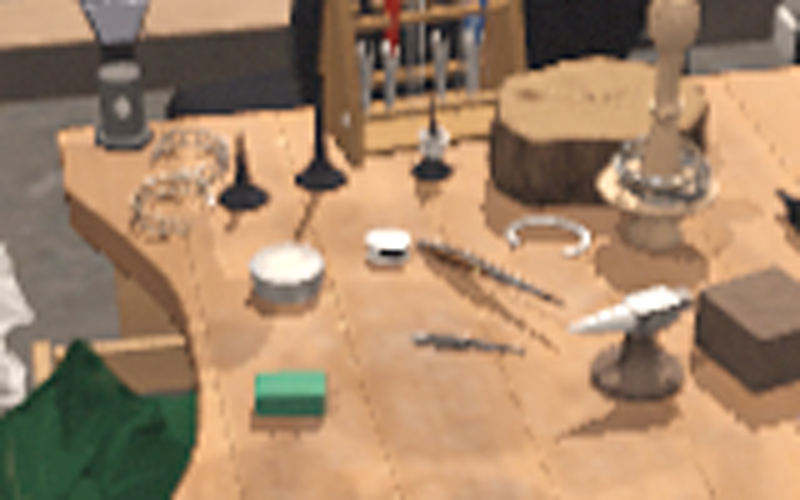

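View pics/c3.png

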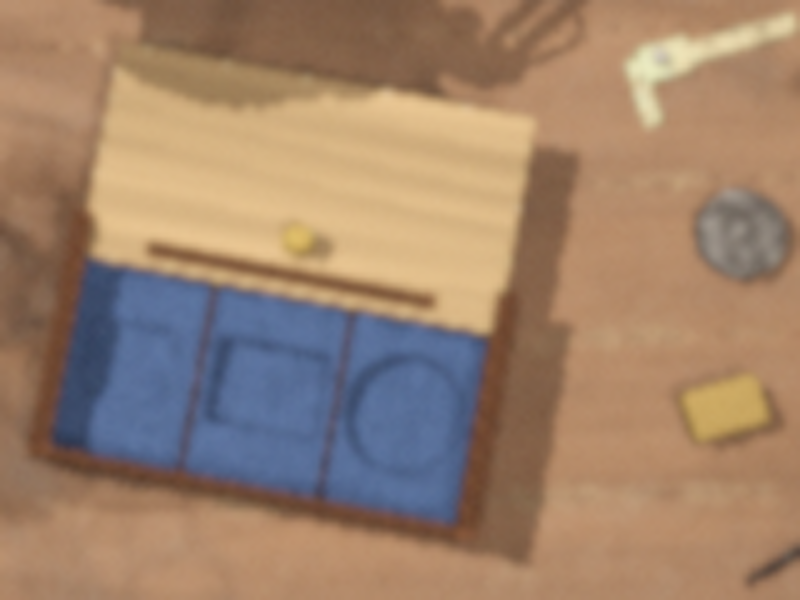

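The crops show the pale-labelled tin at top (161,224), the loupe at (151,199) with its black barrel visible in the side view at (277,149), and the mottled steel disc at (418,187). From left to right the recesses are loupe, wax and tin. Next I'll measure positions with colour masks and ray casts.

```bash
cat > h.py <<'E'
import numpy as np, cv2
from rig import camera_params, sensors
from scipy.spatial.transform import Rotation as R
np.set_printoptions(suppress=True,precision=3)
def ray(n,uv,z):
    c=camera_params(n);K=c["camera_matrix"];T=c["world_from_camera"]
    uv=np.atleast_2d(uv).astype(float)
    d=np.c_[(uv-K[:2,2])/[K[0,0],K[1,1]],np.ones(len(uv))]@T[:3,:3].T
    o=T[:3,3]; return o+d*((z-o[2])/d[:,2])[:,None]
def blob(p,roi,lo,hi):
    """mask in HSV within roi (x0,y0,x1,y1), largest contour, 4x upsampled"""
    x0,y0,x1,y1=roi
    q=cv2.resize(p[y0:y1,x0:x1],None,fx=4,fy=4,interpolation=cv2.INTER_CUBIC)
    m=cv2.inRange(cv2.cvtColor(q,cv2.COLOR_RGB2HSV),lo,hi)
    c=max(cv2.findContours(m,cv2.RETR_EXTERNAL,cv2.CHAIN_APPROX_NONE)[0],key=cv2.contourArea)
    return (c[:,0]+.5)/4-.5+[x0,y0]
def rect(n,c,z):
    w=ray(n,c,z)[:,:2].astype(np.float32); r=cv2.minAreaRect(w)
    m=cv2.moments(w.reshape(-1,1,2)); return np.array(r[0]),np.array(r[1]),r[2],np.array([m["m10"],m["m01"]])/m["m00"]
def rel(pos,yaw,cmd=None):
    """turn about tool z and shift in tool axes (m) from current pose to pos(mm), tool down, yaw"""
    s=sensors.sense(); A=R.from_euler("xyz",s["tcp_rot"]) ; B=R.from_euler("xyz",[np.pi,0,yaw])
    t=(A.inv()*B).as_rotvec(); return t, A.inv().apply(np.array(pos)-s["eef_pos"])/1000
E
python3 - <<'E'
from h import *
t=np.load("top0.npz");s=np.load("side0.npz")
T=t["p"];S=s["p"]
for nm,roi,lo,hi,z in [("bees",(400,208,432,236),(18,110,90),(35,255,255),19),("blue",(272,185,380,250),(100,90,30),(125,255,255),22),
 ("tin",(146,208,180,240),(0,0,120),(180,75,255),20),("loupe",(140,188,164,210),(0,0,140),(180,75,255),13),("knob",(320,180,342,196),(20,140,120),(35,255,255),58)]:
    c=blob(T,roi,lo,hi); print(nm,"px",c.mean(0),*rect("top",c,z))
for nm,roi,lo,hi,z in [("bees",(285,325,325,360),(18,110,165),(35,255,255),19),("tin",(245,144,270,163),(0,0,170),(180,60,255),20),("loupe",(270,143,286,156),(0,0,170),(180,60,255),13),("knob",(312,228,332,250),(20,160,90),(35,255,255),49)]:
    c=blob(S,roi,lo,hi); print("side",nm,"px",c.mean(0),*rect("side",c,z))
# depth-based heights
D=t["d"];c=camera_params("top");M=c["world_from_camera"]
for u,v in [(161,224),(151,199),(415,222),(418,187),(350,222),(323,217),(297,213),(330,170),(250,220)]:
    d=np.median(D[v-1:v+2,u-1:u+2]);k=c["camera_matrix"]
    print(u,v,(M@[(u-k[0,2])/k[0,0]*d,(v-k[1,2])/k[1,1]*d,d,1])[:3])
E
```

```text
bees px [414.573 221.113] [ 489.681 -397.59 ] [31.42  47.794] 13.602701187133789 [ 489.764 -397.598]
blue px [322.886 217.843] [ 507.054 -131.489] [ 76.299 105.492] 77.26030731201172 [ 507.018 -131.194]
tin px [160.053 223.52 ] [504.076 347.74 ] [54.376 54.108] 50.354591369628906 [504.123 347.687]
loupe px [150.566 196.439] [587.405 376.491] [32.122 49.591] 72.52867126464844 [582.278 378.066]
knob px [329.761 188.886] [ 586.308 -150.866] [2.67  7.244] 5.460280418395996 [ 586.367 -150.565]
side bees px [304.907 339.619] [ 487.042 -401.927] [31.055 46.493] 13.95107650756836 [ 486.977 -402.027]
side tin px [256.858 152.394] [502.754 344.368] [52.066 53.327] 28.98305320739746 [502.572 344.237]
side loupe px [276.651 148.474] [578.256 367.241] [47.508 30.377] 79.0041275024414 [578.261 373.635]
side knob px [320.783 239.264] [ 588.874 -153.775] [27.451 16.072] 74.5383071899414 [ 588.292 -155.547]
161 224 [502.525 344.849  19.646]
151 199 [578.216 376.446  14.031]
415 222 [ 487.151 -399.07    17.97 ]
418 187 [ 590.456 -415.551   12.612]
350 222 [ 492.927 -211.227   11.414]
323 217 [ 509.93  -132.538   11.657]
297 213 [523.511 -56.212  17.537]
330 170 [ 644.382 -155.452   39.238]
250 220 [508.067  84.079  -0.301]
```

Beeswax and tin agree between the two views to within 4 mm, and their heights and sizes match the given ones. The loupe mask leaked and the blue mask split at the dividers, so I'll redo those two using tighter masks and the height map.

```bash
python3 - <<'E'
from h import *
t=np.load("top0.npz");s=np.load("side0.npz");T=t["p"];S=s["p"]
c=camera_params("top");M=c["world_from_camera"];K=c["camera_matrix"]
def pts(d,n):
    c=camera_params(n);M=c["world_from_camera"];K=c["camera_matrix"]
    v,u=np.mgrid[:420,:560]; P=np.dstack([(u-K[0,2])/K[0,0]*d,(v-K[1,2])/K[1,1]*d,d]); return P@M[:3,:3].T+M[:3,3]
W=pts(t["d"],"top");Z=W[...,2]
hsv=cv2.cvtColor(T,cv2.COLOR_RGB2HSV)
bl=cv2.inRange(hsv,(100,70,20),(130,255,255)); bl[:185]=0;bl[250:]=0;bl[:,:272]=0;bl[:,382:]=0
print(np.histogram(Z[bl>0],bins=np.arange(4,32,2)))
cc=cv2.morphologyEx(bl,cv2.MORPH_CLOSE,np.ones((5,5),np.uint8))
c0=max(cv2.findContours(cc,cv2.RETR_EXTERNAL,cv2.CHAIN_APPROX_NONE)[0],key=cv2.contourArea)[:,0]
print("blue all",*rect("top",c0,22)[:3], cv2.boxPoints(cv2.minAreaRect(ray("top",c0,22)[:,:2].astype(np.float32))))
rec=cv2.erode(bl,np.ones((3,3),np.uint8)); 
m=((Z<16.7)&(cc>0)).astype(np.uint8)*255
n,l,st,ce=cv2.connectedComponentsWithStats(cv2.morphologyEx(m,cv2.MORPH_OPEN,np.ones((3,3),np.uint8)))
for i in range(1,n):
    if st[i,4]>50:
        k=max(cv2.findContours((l==i).astype(np.uint8),cv2.RETR_EXTERNAL,cv2.CHAIN_APPROX_NONE)[0],key=len)[:,0]
        print("rec",st[i],ray("top",ce[i],12),*rect("top",k,12)[:3])
for vmin in(170,200):
  for n,p,roi in(("top",T,(143,190,160,206)),("side",S,(270,143,286,156))):
    k=blob(p,roi,(0,0,vmin),(180,50,255));print("loupe",n,vmin,k.min(0),k.max(0),*rect(n,k,13))
Kb=blob(T,(322,180,342,196),(20,120,120),(35,255,255));print("knob",Kb.min(0),Kb.max(0),*rect("top",Kb,58))
# knob by height
mk=(Z>47)&(Z<64); mk[:175]=0;mk[198:]=0;mk[:,:318]=0;mk[:,345:]=0
print("knob pts",W[mk].mean(0),mk.sum(),W[mk].min(0),W[mk].max(0))
q=cv2.resize(T[180:255,270:385],(800,522),interpolation=cv2.INTER_CUBIC);cv2.imwrite("pics/case.png",q[:,:,::-1])
E
```

```text
(array([  5,  42, 164, 284, 272, 155, 192, 400, 603, 489, 206,  41,   9]), array([ 4,  6,  8, 10, 12, 14, 16, 18, 20, 22, 24, 26, 28, 30]))
blue all [ 506.669 -132.707] [235.115 107.128] 77.37242889404297 [[ 428.702 -235.711]
 [ 533.238 -259.13 ]
 [ 584.637  -29.703]
 [ 480.101   -6.283]]
rec [311 208  25  20 370] [[ 509.22  -132.242   12.   ]] [ 509.666 -132.394] [65.703 49.32 ] 76.92581939697266
rec [339 212  24  23 431] [[ 491.097 -212.887   12.   ]] [ 489.991 -212.514] [67.561 64.709] 88.32855224609375
loupe top 170 [145.625 192.125] [155.625 203.625] [581.641 378.492] [27.651 33.342] 73.20317840576172 [581.617 378.299]
loupe side 170 [272.875 145.625] [281.375 151.875] [578.254 367.196] [43.988 30.317] 79.00342559814453 [578.371 373.396]
loupe top 200 [146.125 193.125] [154.625 203.125] [581.291 379.159] [23.953 30.202] 73.21263885498047 [581.486 379.012]
loupe side 200 [272.875 145.625] [281.375 149.625] [579.74  374.848] [28.398 30.317] 79.00342559814453 [580.066 376.258]
knob [326.125 184.625] [332.375 190.125] [ 590.345 -148.673] [16.609 16.248] 42.733856201171875 [ 590.678 -148.793]
knob pts [ 591.711 -150.02    57.143] 27 [ 584.546 -157.512   48.978] [ 598.296 -142.72    61.089]
```

```bash
python3 -c "
from h import *
print(rel([503.3,346,150],np.radians(77.2)))"
```

```text
(array([-0.001,  0.001,  1.568]), array([-0.413, -0.175,  0.081]))
```

Call:
move_arm --pt "0 0 0.18 -0.04 -0.02 0.0 0.075" --pt "0 0 0.36 -0.09 -0.04 0.01 0.075" --pt "0 0 0.54 -0.14 -0.06 0.02 0.075" --pt "0 0 0.72 -0.19 -0.08 0.03 0.075" --pt "0 0 0.9 -0.24 -0.1 0.04 0.075" --pt "0 0 1.08 -0.29 -0.12 0.05 0.075" --pt "0 0 1.26 -0.34 -0.145 0.065 0.075" --pt "0 0 1.43 -0.385 -0.163 0.075 0.075"

```text
clock: 1.1
eef_pos: [479.7, 362.2, 155.3]
tcp_rot: [-3.141, 0.001, 1.48]
contact_force: [0.2, -0.2, 0.6]
opening: 0.874
grasp_force: 0.0
```

```bash
python3 -c "
from h import *
print(rel([503.3,346,60],np.radians(77.2)))"
```

```text
(array([-0.001,  0.001,  0.132]), array([-0.014,  0.025,  0.095]))
```

Call:
move_arm --pt "0 0 0.07 -0.007 0.012 0.03 0.075" --pt "0 0 0.132 -0.014 0.025 0.06 0.075" --pt "0 0 0.132 -0.014 0.025 0.095 0.075" --pt "0 0 0.132 -0.014 0.025 0.11 0.075" --pt "0 0 0.132 -0.014 0.025 0.11 0.075"

```text
clock: 1.72
eef_pos: [501.7, 347.7, 45.5]
tcp_rot: [-3.14, 0.002, 1.354]
contact_force: [0.1, -0.4, 0.3]
opening: 0.876
grasp_force: 0.0
```

```bash
python3 - <<'E'
from h import *
from rig import grab_frame
a=grab_frame("side")[0];b=grab_frame("top")[0]
q=np.hstack([cv2.resize(a[100:190,210:310],(400,360),interpolation=3),cv2.resize(b[180:270,110:210],(400,360),interpolation=3)])
cv2.imwrite("pics/tin1.png",q[:,:,::-1])
print(rel([503.3,346,8.5],np.radians(77.2)))
E
```

```text
(array([ 0.001, -0.001,  0.007]), array([-0.002,  0.001,  0.039]))
```

View pics/tin1.png

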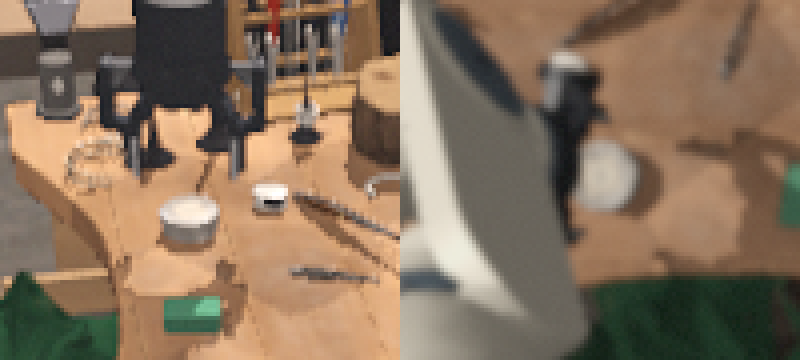

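The side crop shows the fingers straddling the tin, with tips at about (244,144) and (269,144) px and the tin's top at about (257,152). I'll project the predicted tip positions to check the alignment.

```bash
cat >> h.py <<'E'
def proj(n,P):
    c=camera_params(n);K=c["camera_matrix"];T=np.linalg.inv(c["world_from_camera"])
    q=np.atleast_2d(P)@T[:3,:3].T+T[:3,3]; q=q@K.T; return q[:,:2]/q[:,2:]
E
python3 - <<'E'
from h import *
s=sensors.sense(); A=R.from_euler("xyz",s["tcp_rot"])
for z in(-9,-5): print(proj("side",s["eef_pos"]+A.apply([[0,-44,z],[0,44,z],[11,-44,z],[-11,-44,z]])))
print("tin",proj("side",[503.3,346,20]))
E
```

```text
[[243.498 142.281]
 [269.278 142.578]
 [243.795 140.707]
 [243.197 143.876]]
[[243.563 143.318]
 [269.297 143.614]
 [243.859 141.74 ]
 [243.263 144.916]]
tin [[257.009 152.047]]
```

The prediction matches the picture, so I'll descend and grip.

Call:
move_arm --pt "0 0 0 -0.002 0.001 0.015 0.075" --pt "0 0 0 -0.002 0.001 0.03 0.075" --pt "0 0 0 -0.002 0.001 0.038 0.075" --pt "0 0 0 -0.002 0.001 0.038 0.06" --pt "0 0 0 -0.002 0.001 0.038 0.04" --pt "0 0 0 -0.002 0.001 0.038 0.04" --pt "0 0 0 -0.002 0.001 0.038 0.04" --pt "0 0 0 -0.002 0.001 0.038 0.04" --grip_force 30

```text
clock: 2.82
eef_pos: [503.1, 346.0, 8.5]
tcp_rot: [3.141, -0.0, 1.354]
contact_force: [-0.3, 0.1, 1.6]
opening: 0.561
grasp_force: 31.0
```

Call:
move_arm --pt "0 0 0 0 0 -0.015 0.04" --pt "0 0 0 0 0 -0.04 0.04" --pt "0 0 0 0 0 -0.08 0.04" --pt "0 0 0 0 0 -0.11 0.04" --pt "0 0 0 0 0 -0.11 0.04"

```text
clock: 3.45
eef_pos: [504.6, 347.0, 121.8]
tcp_rot: [3.138, -0.004, 1.354]
contact_force: [0.2, 0.7, -0.4]
opening: 0.565
grasp_force: 31.0
```

```bash
python3 - <<'E'
from h import *
from rig import grab_frame
a=grab_frame("side")[0];b=grab_frame("top")[0]
q=np.hstack([cv2.resize(a[80:170,210:310],(400,360),interpolation=3),cv2.resize(b[180:270,110:210],(400,360),interpolation=3)])
cv2.imwrite("pics/tin2.png",q[:,:,::-1])
s=sensors.sense();print(s["opening"],s["eef_pos"],proj("side",s["eef_pos"]+[0,0,11.5]),proj("top",s["eef_pos"]+[0,0,11.5]))
print(rel([490,-214,130],np.radians(77.2)))
E
```

```text
0.5622937661149838 [502.88  345.782 118.728] [[255.744 122.928]] [[147.806 221.685]]
(array([ 0.   , -0.   ,  0.006]), array([-0.549,  0.108, -0.011]))
```

View pics/tin2.png

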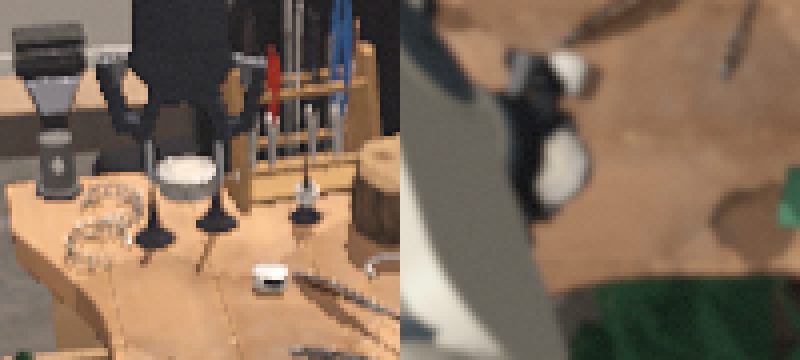

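The tin is held level at side (257,123) px, within about 1 px of the prediction. Carrying it to its recess.

Call:
move_arm --pt "0 0 0 -0.04 0.008 -0.01 0.04" --pt "0 0 0 -0.1 0.02 -0.01 0.04" --pt "0 0 0 -0.16 0.032 -0.01 0.04" --pt "0 0 0 -0.22 0.044 -0.01 0.04" --pt "0 0 0 -0.28 0.055 -0.01 0.04" --pt "0 0 0 -0.34 0.067 -0.01 0.04" --pt "0 0 0 -0.4 0.079 -0.01 0.04" --pt "0 0 0 -0.46 0.09 -0.01 0.04"

```text
clock: 4.55
eef_pos: [490.7, -124.5, 127.3]
tcp_rot: [-3.14, -0.0, 1.354]
contact_force: [1.4, -0.3, -0.4]
opening: 0.566
grasp_force: 31.0
```

```bash
python3 -c "
from h import *
print(rel([490,-214,70],np.radians(77.2)))"
```

```text
(array([-0.002, -0.   ,  0.006]), array([-0.088,  0.019,  0.057]))
```

Call:
move_arm --pt "0 0 0 -0.045 0.01 0 0.04" --pt "0 0 0 -0.08 0.017 0.005 0.04" --pt "0 0 0 -0.088 0.019 0.02 0.04" --pt "0 0 0 -0.088 0.019 0.045 0.04" --pt "0 0 0 -0.088 0.019 0.057 0.04" --pt "0 0 0 -0.088 0.019 0.057 0.04" --pt "0 0 0 -0.088 0.019 0.057 0.04"

```text
clock: 5.42
eef_pos: [491.8, -212.4, 71.7]
tcp_rot: [3.141, 0.0, 1.354]
contact_force: [0.5, 0.0, -0.9]
opening: 0.565
grasp_force: 31.0
```

```bash
python3 - <<'E'
from h import *
from rig import grab_frame
a=grab_frame("side")[0];b=grab_frame("top")[0]
q=np.hstack([cv2.resize(a[190:300,240:370],(400,338),interpolation=3),cv2.resize(b[140:250,270:400],(400,338),interpolation=3)])
cv2.imwrite("pics/tin3.png",q[:,:,::-1])
s=sensors.sense();e=s["eef_pos"];print(e,"tin top side",proj("side",e+[0,0,11.5]),"recess",proj("side",[[490,-214,22],[508.5,-134,22],[526.6,-54,22]]))
print(rel([490,-214,21],np.radians(77.2)))
E
```

```text
[ 491.989 -212.72    72.028] tin top side [[287.929 250.896]] recess [[286.874 270.011]
 [287.454 245.967]
 [287.82  224.828]]
(array([0.001, 0.   , 0.007]), array([-0.002, -0.002,  0.051]))
```

View pics/tin3.png

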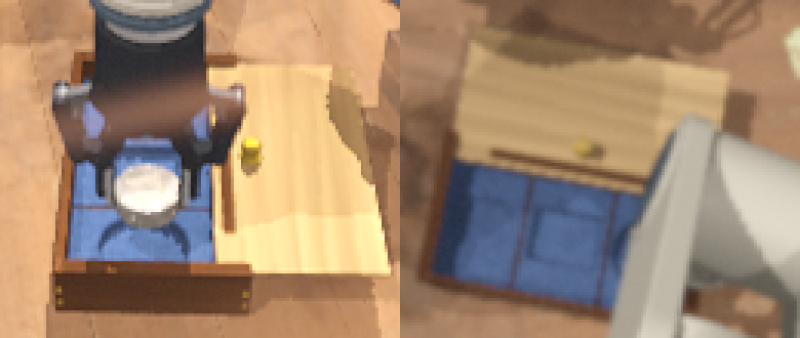

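The tin hangs over its recess, with the ring centred at about (287,270) px in the side view, matching the prediction. Lowering it.

Call:
move_arm --pt "0 0 0 -0.001 -0.001 0.015 0.04" --pt "0 0 0 -0.002 -0.002 0.03 0.04" --pt "0 0 0 -0.002 -0.002 0.042 0.04" --pt "0 0 0 -0.002 -0.002 0.048 0.04" --pt "0 0 0 -0.002 -0.002 0.051 0.04" --pt "0 0 0 -0.002 -0.002 0.051 0.04" --pt "0 0 0 -0.002 -0.002 0.051 0.04"

```text
clock: 6.4
eef_pos: [489.1, -214.3, 20.5]
tcp_rot: [3.141, 0.0, 1.354]
contact_force: [-0.1, 0.5, 2.3]
opening: 0.561
grasp_force: 31.2
```

Call:
move_arm --pt "0 0 0 0 0 0 0.055" --pt "0 0 0 0 0 0 0.062" --pt "0 0 0 0 0 0 0.062" --pt "0 0 0 0 0 -0.02 0.062" --pt "0 0 0 0 0 -0.05 0.062" --pt "0 0 0 0 0 -0.09 0.062" --pt "0 0 0 0 0 -0.12 0.062"

```text
clock: 7.28
eef_pos: [489.3, -214.4, 141.9]
tcp_rot: [3.141, 0.0, 1.354]
contact_force: [0.9, -0.1, -0.8]
opening: 0.73
grasp_force: 0.0
```

```bash
python3 - <<'E'
from h import *
print(rel([488.3,-399.8,120],np.radians(90+13.8)))
E
```

```text
(array([ 0.001,  0.   , -0.458]), array([-0.181,  0.039,  0.022]))
```

Call:
move_arm --pt "0 0 -0.12 -0.05 0.01 0.0 0.055" --pt "0 0 -0.24 -0.1 0.02 0.0 0.055" --pt "0 0 -0.36 -0.15 0.032 0.005 0.055" --pt "0 0 -0.458 -0.181 0.039 0.03 0.055" --pt "0 0 -0.458 -0.181 0.039 0.07 0.055" --pt "0 0 -0.458 -0.181 0.039 0.095 0.055" --pt "0 0 -0.458 -0.181 0.039 0.095 0.055" --pt "0 0 -0.458 -0.181 0.039 0.095 0.055"

```text
clock: 8.28
eef_pos: [488.7, -399.8, 46.2]
tcp_rot: [3.141, 0.001, 1.812]
contact_force: [-0.3, -0.2, -0.0]
opening: 0.647
grasp_force: 0.0
```

```bash
python3 - <<'E'
from h import *
from rig import grab_frame
a,ad=grab_frame("side");b=grab_frame("top")[0]
q=np.hstack([cv2.resize(a[190:370,240:370],(433,600),interpolation=3),cv2.resize(b[140:250,300:370],(367,577),interpolation=3)[:600] if 0 else np.pad(cv2.resize(b[150:270,350:430],(360,540),interpolation=3),((0,60),(0,0),(0,0)))])
cv2.imwrite("pics/wax1.png",q[:,:,::-1])
s=sensors.sense();e=s["eef_pos"];print(e);c=blob(a,(285,325,325,360),(18,110,165),(35,255,255));print(rect("side",c,19))
# tin top check in side view
c=blob(a,(265,245,310,290),(0,0,150),(180,60,255));print("tin",rect("side",c,32), cv2.fitEllipse(ray("side",c,32)[:,:2].astype(np.float32)))
A=R.from_euler("xyz",s["tcp_rot"]);print(proj("side",e+A.apply([[0,-35,-3],[0,35,-3]])))
print(rel([488.3,-399.8,11.5],np.radians(103.8)))
E
```

```text
[ 488.985 -399.988   46.787]
(array([ 486.986, -401.572]), array([30.695, 45.743]), 14.413273811340332, array([ 487.685, -401.912]))
tin (array([ 501.435, -189.401]), array([106.009,  95.918]), 75.46733093261719, array([ 512.704, -201.969])) ((512.3622436523438, -196.84085083007812), (90.00664520263672, 104.13674926757812), 150.39503479003906)
[[290.208 335.703]
 [321.618 322.722]]
(array([0.001, 0.002, 0.   ]), array([ 0.   , -0.001,  0.035]))
```

View pics/wax1.png

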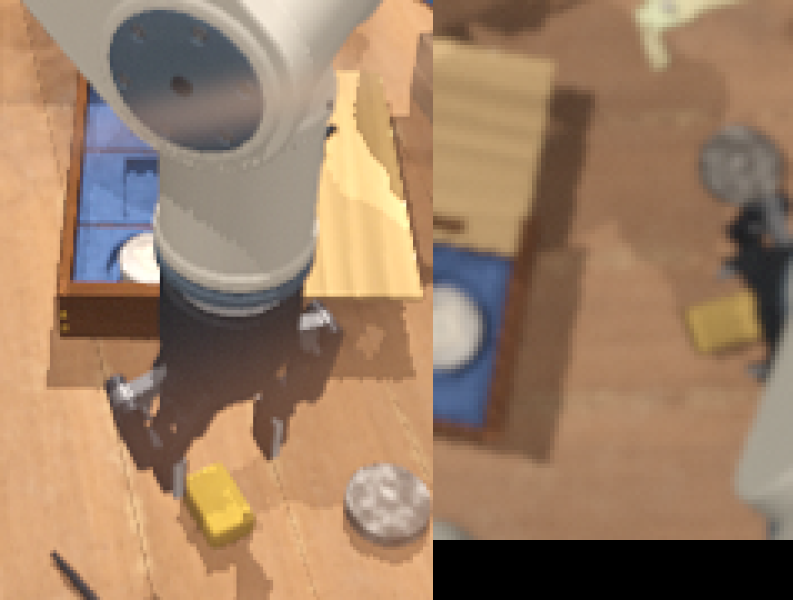

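The tin sits in its recess. The fingers straddle the beeswax, with tips at about (293,338) and (322,326) px and the block at about (305,340). Descending to grip it.

Call:
move_arm --pt "0 0 0 0 -0.001 0.015 0.055" --pt "0 0 0 0 -0.001 0.028 0.055" --pt "0 0 0 0 -0.001 0.0355 0.055" --pt "0 0 0 0 -0.001 0.0355 0.04" --pt "0 0 0 0 -0.001 0.0355 0.02" --pt "0 0 0 0 -0.001 0.0355 0.02" --pt "0 0 0 0 -0.001 0.0355 0.02" --pt "0 0 0 0 -0.001 0.0355 0.02" --grip_force 30

```text
clock: 9.38
eef_pos: [487.2, -399.8, 9.9]
tcp_rot: [3.141, 0.0, 1.812]
contact_force: [0.4, -0.3, -0.3]
opening: 0.343
grasp_force: 29.7
```

```bash
python3 - <<'E'
from h import *
print(sensors.sense()["eef_pos"],rel([508.5,-134,120],np.radians(77.2)))
E
```

```text
[ 487.19  -399.75     9.935] (array([0.   , 0.   , 0.464]), array([ 0.253,  0.084, -0.11 ]))
```

Call:
move_arm --pt "0 0 0 0 0 -0.02 0.02" --pt "0 0 0 0 0 -0.06 0.02" --pt "0 0 0.05 0.02 0.007 -0.1 0.02" --pt "0 0 0.15 0.07 0.023 -0.11 0.02" --pt "0 0 0.25 0.12 0.04 -0.11 0.02" --pt "0 0 0.35 0.18 0.06 -0.11 0.02" --pt "0 0 0.43 0.23 0.076 -0.11 0.02" --pt "0 0 0.464 0.253 0.084 -0.11 0.02"

```text
clock: 10.38
eef_pos: [508.5, -131.5, 121.3]
tcp_rot: [3.14, -0.0, 1.348]
contact_force: [1.0, 0.4, -0.8]
opening: 0.347
grasp_force: 29.8
```

```bash
python3 - <<'E'
from h import *
print(sensors.sense()["eef_pos"],rel([508.5,-134,60],np.radians(77.2)))
E
```

```text
[ 508.46  -131.483  121.259] (array([ 0.001, -0.   ,  0.001]), array([-0.002,  0.001,  0.061]))
```

Call:
move_arm --pt "0 0 0 -0.002 0.001 0.02 0.02" --pt "0 0 0 -0.002 0.001 0.045 0.02" --pt "0 0 0 -0.002 0.001 0.061 0.02" --pt "0 0 0 -0.002 0.001 0.061 0.02" --pt "0 0 0 -0.002 0.001 0.061 0.02"

```text
clock: 11.0
eef_pos: [509.4, -136.4, 59.6]
tcp_rot: [3.141, 0.0, 1.348]
contact_force: [-0.2, -0.2, -1.2]
opening: 0.347
grasp_force: 29.8
```

```bash
python3 - <<'E'
from h import *
from rig import grab_frame
a,ad=grab_frame("side")
cv2.imwrite("pics/wax2.png",cv2.resize(a[180:300,240:370],(650,600),interpolation=3)[:,:,::-1])
s=sensors.sense();print(s["eef_pos"],rel([508.5,-134,22.5],np.radians(77.2)))
c=cv2.getRotationMatrix2D
u=R.from_euler("z",-12.8,degrees=True)
for w,h in((25,33),):
  print(proj("side",[508.5,-134,22]+u.apply([[w,h,0],[-w,h,0],[-w,-h,0],[w,-h,0]])))
E
```

```text
[ 509.487 -136.389   59.704] (array([0.001, 0.   , 0.   ]), array([ 0.002, -0.002,  0.037]))
[[297.239 237.331]
 [278.005 236.962]
 [277.162 255.052]
 [297.409 255.454]]
```

View pics/wax2.png

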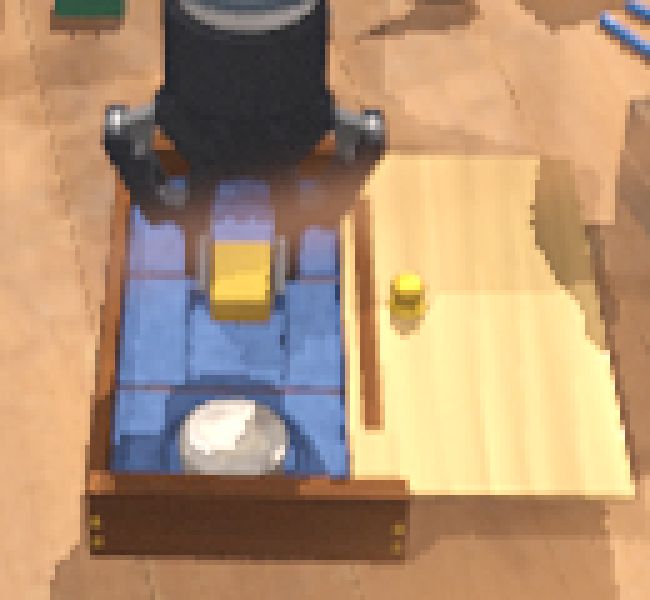

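The tin lies inside its ring, at about (235,440) in the crop. The wax hangs centred over its recess, whose edges at 277–297 px and bottom at 254 px match the prediction. Lowering it.

Call:
move_arm --pt "0 0 0 0.002 -0.001 0.015 0.02" --pt "0 0 0 0.002 -0.001 0.026 0.02" --pt "0 0 0 0.002 -0.001 0.033 0.02" --pt "0 0 0 0.002 -0.001 0.036 0.02" --pt "0 0 0 0.002 -0.001 0.037 0.02" --pt "0 0 0 0.002 -0.001 0.0375 0.02" --pt "0 0 0 0.002 -0.001 0.0375 0.02"

```text
clock: 11.92
eef_pos: [508.0, -133.9, 21.7]
tcp_rot: [-3.141, -0.0, 1.348]
contact_force: [-3.2, 1.2, 4.9]
opening: 0.345
grasp_force: 30.4
```

Call:
move_arm --pt "0 0 0 0 0 0 0.035" --pt "0 0 0 0 0 0 0.044" --pt "0 0 0 0 0 0 0.044" --pt "0 0 0 0 0 -0.02 0.044" --pt "0 0 0 0 0 -0.05 0.044" --pt "0 0 0 0 0 -0.1 0.044" --pt "0 0 0 0 0 -0.12 0.044"

```text
clock: 12.8
eef_pos: [509.7, -134.3, 144.0]
tcp_rot: [3.138, 0.0, 1.348]
contact_force: [0.3, -0.6, 0.1]
opening: 0.519
grasp_force: 0.0
```

```bash
python3 - <<'E'
from h import *
print(sensors.sense()["eef_pos"],rel([580.7,377,120],np.radians(90+74)))
E
```

```text
[ 509.674 -134.301  143.955] (array([ 0.003,  0.003, -1.515]), array([ 0.514, -0.044,  0.024]))
```

Call:
move_arm --pt "0 0 -0.15 0.05 -0.004 0 0.05" --pt "0 0 -0.32 0.1 -0.008 0 0.05" --pt "0 0 -0.5 0.16 -0.014 0 0.05" --pt "0 0 -0.68 0.22 -0.019 0 0.05" --pt "0 0 -0.86 0.28 -0.024 0 0.05" --pt "0 0 -1.04 0.34 -0.03 0 0.05" --pt "0 0 -1.22 0.4 -0.034 0 0.05" --pt "0 0 -1.4 0.46 -0.04 0 0.05"

```text
clock: 13.8
eef_pos: [571.2, 325.6, 141.2]
tcp_rot: [3.141, 0.0, 2.754]
contact_force: [0.9, -0.9, -0.7]
opening: 0.579
grasp_force: 0.0
```

```bash
python3 - <<'E'
from h import *
print(sensors.sense()["eef_pos"],rel([580.7,377,45],np.radians(90+74)))
E
```

```text
[571.195 325.591 141.237] (array([ 0.   ,  0.   , -0.109]), array([0.011, 0.051, 0.096]))
```

Call:
move_arm --pt "0 0 -0.06 0.006 0.03 0.01 0.05" --pt "0 0 -0.109 0.011 0.051 0.03 0.05" --pt "0 0 -0.109 0.011 0.051 0.07 0.05" --pt "0 0 -0.109 0.011 0.051 0.096 0.05" --pt "0 0 -0.109 0.011 0.051 0.096 0.05" --pt "0 0 -0.109 0.011 0.051 0.096 0.05"

```text
clock: 14.55
eef_pos: [581.1, 375.1, 46.3]
tcp_rot: [3.141, 0.001, 2.857]
contact_force: [-0.1, 0.1, 1.0]
opening: 0.585
grasp_force: 0.0
```

```bash
python3 - <<'E'
from h import *
from rig import grab_frame
a=grab_frame("side")[0];b=grab_frame("top")[0]
q=np.hstack([cv2.resize(a[110:170,240:320],(640,480),interpolation=3)[:,:400],cv2.resize(b[170:230,120:170],(400,480),interpolation=3)])
cv2.imwrite("pics/lp1.png",q[:,:,::-1])
s=sensors.sense();A=R.from_euler("xyz",s["tcp_rot"]);e=s["eef_pos"]
P=np.vstack([e+A.apply([[0,-32,-2],[0,32,-2]]),[580.7,377,13]])
print(e,(proj("side",P)-[240,110])*8,(proj("top",P)-[120,170])*8+[400,0])
print(rel([580.7,377,6],np.radians(90+74)))
E
```

```text
[581.464 375.351  46.95 ] [[293.397 263.83 ]
 [307.11  193.279]
 [298.205 298.29 ]] [[703.253 234.15 ]
 [534.244 189.733]
 [647.456 225.735]]
(array([ 0.002,  0.002, -0.006]), array([0.001, 0.001, 0.041]))
```

View pics/lp1.png

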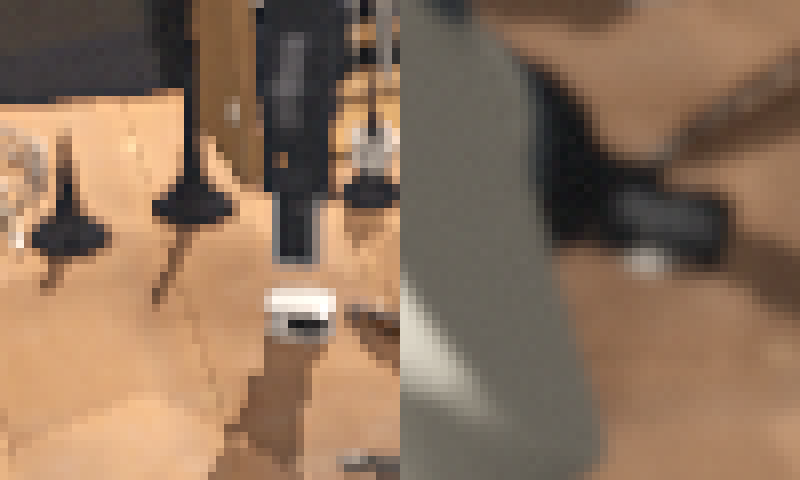

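The near finger, at (296,262) in the crop, lines up with the loupe at (300,300), as predicted. Descending to grip it.

Call:
move_arm --pt "0 0 0 0.001 0.001 0.015 0.05" --pt "0 0 0 0.001 0.001 0.03 0.05" --pt "0 0 0 0.001 0.001 0.04 0.05" --pt "0 0 0 0.001 0.001 0.04 0.04" --pt "0 0 0 0.001 0.001 0.04 0.015" --pt "0 0 0 0.001 0.001 0.04 0.015" --pt "0 0 0 0.001 0.001 0.04 0.015" --pt "0 0 0 0.001 0.001 0.04 0.015" --grip_force 30

```text
clock: 15.65
eef_pos: [579.9, 376.1, 5.5]
tcp_rot: [3.141, 0.0, 2.857]
contact_force: [-0.3, -0.1, -0.3]
opening: 0.259
grasp_force: 29.4
```

```bash
python3 - <<'E'
from h import *
print(sensors.sense()["eef_pos"],rel([526.6,-54,120],np.radians(77.2)))
E
```

```text
[579.886 376.098   5.511] (array([0.   , 0.   , 1.509]), array([-0.07 , -0.428, -0.115]))
```

Call:
move_arm --pt "0 0 0 0 0 -0.02 0.015" --pt "0 0 0 0 0 -0.06 0.015" --pt "0 0 0.15 -0.007 -0.04 -0.1 0.015" --pt "0 0 0.33 -0.016 -0.1 -0.115 0.015" --pt "0 0 0.5 -0.025 -0.16 -0.115 0.015" --pt "0 0 0.67 -0.035 -0.215 -0.115 0.015" --pt "0 0 0.84 -0.045 -0.27 -0.115 0.015" --pt "0 0 1.01 -0.053 -0.325 -0.115 0.015"

```text
clock: 16.65
eef_pos: [539.6, 47.6, 121.9]
tcp_rot: [3.139, 0.001, 1.841]
contact_force: [1.1, -0.3, 0.3]
opening: 0.255
grasp_force: 29.5
```

```bash
python3 - <<'E'
from h import *
print(sensors.sense()["eef_pos"],rel([526.6,-54,65],np.radians(77.2)))
E
```

```text
[539.625  47.598 121.932] (array([ 0.002, -0.   ,  0.494]), array([-0.094, -0.04 ,  0.057]))
```

Call:
move_arm --pt "0 0 0.15 -0.03 -0.013 0 0.015" --pt "0 0 0.3 -0.065 -0.028 0 0.015" --pt "0 0 0.45 -0.09 -0.038 0.01 0.015" --pt "0 0 0.494 -0.094 -0.04 0.03 0.015" --pt "0 0 0.494 -0.094 -0.04 0.05 0.015" --pt "0 0 0.494 -0.094 -0.04 0.057 0.015" --pt "0 0 0.494 -0.094 -0.04 0.057 0.015" --pt "0 0 0.494 -0.094 -0.04 0.057 0.015"

```text
clock: 17.65
eef_pos: [527.1, -52.0, 64.2]
tcp_rot: [3.14, -0.0, 1.353]
contact_force: [-0.0, 0.7, -1.1]
opening: 0.255
grasp_force: 29.5
```

```bash
python3 - <<'E'
from h import *
from rig import grab_frame
a,ad=grab_frame("side")
cv2.imwrite("pics/lp2.png",cv2.resize(a[180:300,240:370],(650,600),interpolation=3)[:,:,::-1])
s=sensors.sense();print(s["eef_pos"],rel([526.6,-54,22.5],np.radians(77.2)))
u=R.from_euler("z",-12.8,degrees=True)
print((proj("side",[526.6,-54,22]+u.apply([[22,24,0],[-22,24,0],[-22,-24,0],[22,-24,0]]))-[240,180])*5)
E
```

```text
[527.106 -51.962  64.191] (array([ 0.001, -0.   ,  0.006]), array([-0.002, -0.   ,  0.042]))
[[279.743 196.311]
 [199.55  194.83 ]
 [197.033 252.947]
 [280.088 254.518]]
```

View pics/lp2.png

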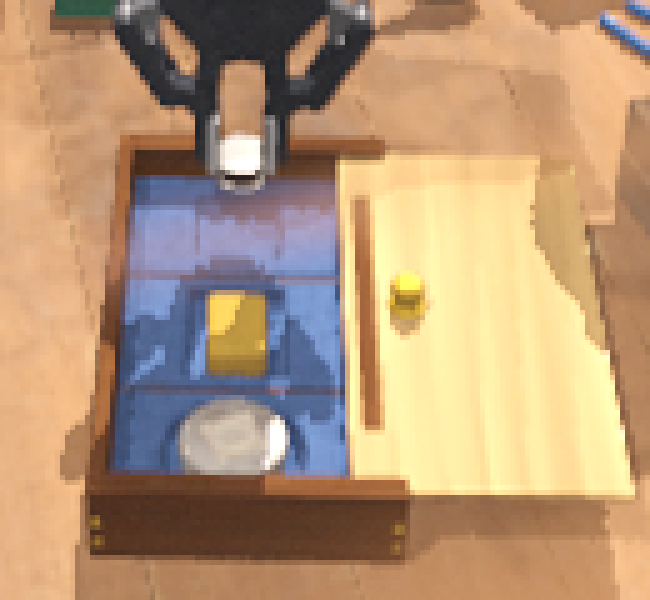

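The tin and beeswax both lie in their recesses. The loupe recess edges, at 197–282 and 254 in the crop, match the prediction. Lowering the loupe.

Call:
move_arm --pt "0 0 0 -0.002 0 0.015 0.015" --pt "0 0 0 -0.002 0 0.028 0.015" --pt "0 0 0 -0.002 0 0.036 0.015" --pt "0 0 0 -0.002 0 0.04 0.015" --pt "0 0 0 -0.002 0 0.041 0.015" --pt "0 0 0 -0.002 0 0.0415 0.015" --pt "0 0 0 -0.002 0 0.0415 0.015"

```text
clock: 18.58
eef_pos: [525.6, -54.0, 22.3]
tcp_rot: [-3.141, 0.0, 1.353]
contact_force: [-5.2, 0.1, 9.9]
opening: 0.261
grasp_force: 29.9
```

Contact is clear, so I'll release.

Call:
move_arm --pt "0 0 0 0 0 -0.0005 0.03" --pt "0 0 0 0 0 -0.0005 0.04" --pt "0 0 0 0 0 -0.0005 0.04" --pt "0 0 0 0 0 -0.02 0.04" --pt "0 0 0 0 0 -0.05 0.04" --pt "0 0 0 0 0 -0.09 0.04" --pt "0 0 0 0 0 -0.1 0.04"

```text
clock: 19.45
eef_pos: [527.5, -54.2, 124.0]
tcp_rot: [3.138, -0.0, 1.353]
contact_force: [0.4, -0.5, -0.4]
opening: 0.466
grasp_force: 0.0
```

```bash
python3 - <<'E'
from h import *
from rig import grab_frame
a,ad=grab_frame("side")
cv2.imwrite("pics/lp3.png",cv2.resize(a[180:300,240:370],(650,600),interpolation=3)[:,:,::-1])
c=blob(a,(312,228,332,250),(22,190,90),(35,255,255));print(c.min(0),c.max(0),"obs knob px; pred for (590,-151.5) z58/49/41",proj("side",[[590,-151.5,58],[590,-151.5,49],[590,-151.5,41]]))
for yaw in(-12.8,167.2): print(rel([590,-151.5,110],np.radians(yaw)))
E
```

```text
[321.875 240.375] [323.125 241.875] obs knob px; pred for (590,-151.5) z58/49/41 [[321.284 235.798]
 [321.05  238.477]
 [320.844 240.833]]
(array([ 0.002, -0.003,  1.576]), array([-0.081,  0.082,  0.014]))
(array([ 0.003,  0.002, -1.565]), array([-0.081,  0.082,  0.014]))
```

View pics/lp3.png

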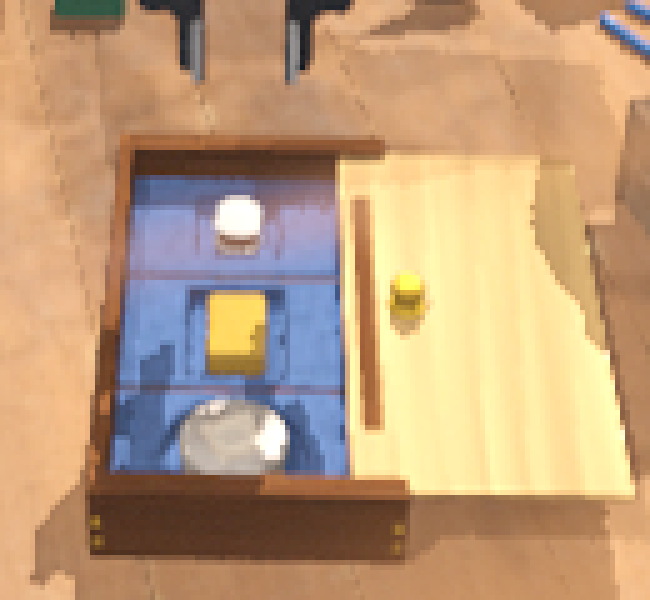

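All three parts lie in their recesses, with the loupe at (240,222) in the crop. The knob at about (321.4,239) px agrees with (590,−151.5,49). Next I'll turn 90° so the fingers close along the row and move over the knob.

Call:
move_arm --pt "0 0 -0.17 -0.01 0.01 0 0.045" --pt "0 0 -0.35 -0.02 0.02 0 0.045" --pt "0 0 -0.53 -0.03 0.03 0 0.045" --pt "0 0 -0.71 -0.04 0.04 0 0.045" --pt "0 0 -0.89 -0.05 0.05 0 0.045" --pt "0 0 -1.07 -0.06 0.06 0 0.045" --pt "0 0 -1.25 -0.07 0.07 0 0.045" --pt "0 0 -1.42 -0.081 0.082 0 0.045"

```text
clock: 20.5
eef_pos: [587.9, -151.0, 120.1]
tcp_rot: [-3.141, -0.002, 2.779]
contact_force: [-0.2, 0.3, 0.6]
opening: 0.525
grasp_force: 0.0
```

```bash
python3 - <<'E'
from h import *
print(rel([590,-151.5,75],np.radians(167.2)))
E
```

```text
(array([-0.   , -0.002, -0.14 ]), array([-0.002,  0.   ,  0.045]))
```

Call:
move_arm --pt "0 0 -0.08 -0.001 0 0.015 0.045" --pt "0 0 -0.14 -0.001 0 0.03 0.045" --pt "0 0 -0.14 -0.001 0 0.045 0.045" --pt "0 0 -0.14 -0.001 0 0.045 0.045" --pt "0 0 -0.14 -0.001 0 0.045 0.045"

```text
clock: 21.12
eef_pos: [589.6, -151.2, 76.8]
tcp_rot: [3.142, -0.0, 2.912]
contact_force: [-0.3, -0.2, 0.1]
opening: 0.528
grasp_force: 0.0
```

```bash
python3 - <<'E'
from h import *
from rig import grab_frame
a,ad=grab_frame("side")
cv2.imwrite("pics/kn1.png",cv2.resize(a[180:270,280:370],(540,540),interpolation=3)[:,:,::-1])
s=sensors.sense();A=R.from_euler("xyz",s["tcp_rot"]);e=s["eef_pos"]
print(e,(proj("side",np.vstack([e+A.apply([[0,-25,-2],[0,25,-2]]),[590,-151.5,58]]))-[280,180])*6)
print(rel([590,-151.5,46],np.radians(167.2)))
E
```

```text
[ 589.834 -151.248   77.115] [[253.556 337.451]
 [247.573 256.216]
 [247.707 334.788]]
(array([-0.   ,  0.001, -0.006]), array([-0.   , -0.   ,  0.031]))
```

View pics/kn1.png

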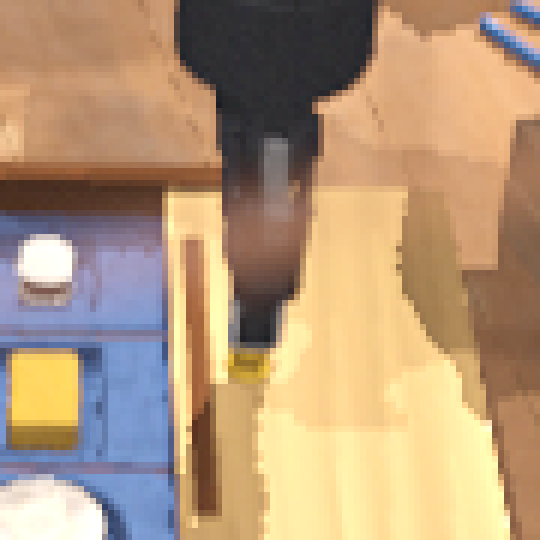

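The near finger, at (255,348) in the crop, is about in line with the knob at (250,365). Descending to grip it.

Call:
move_arm --pt "0 0 0 0.001 0 0.01 0.045" --pt "0 0 0 0.001 0 0.022 0.045" --pt "0 0 0 0.001 0 0.03 0.045" --pt "0 0 0 0.001 0 0.03 0.03" --pt "0 0 0 0.001 0 0.03 0.01" --pt "0 0 0 0.001 0 0.03 0.01" --pt "0 0 0 0.001 0 0.03 0.01" --pt "0 0 0 0.001 0 0.03 0.01" --grip_force 25

```text
clock: 22.18
eef_pos: [588.9, -149.3, 46.8]
tcp_rot: [3.139, -0.0, 2.912]
contact_force: [2.1, 10.6, -3.4]
opening: 0.176
grasp_force: 24.6
```

Call:
move_arm --pt "0 0 0 0.002 0.0015 0 0.01" --pt "0 0 0 0.01 0.0015 0 0.01" --pt "0 0 0 0.022 0.0015 0 0.01" --pt "0 0 0 0.037 0.0015 0 0.01" --pt "0 0 0 0.052 0.0015 0 0.01" --pt "0 0 0 0.067 0.0015 0 0.01" --pt "0 0 0 0.082 0.0015 0 0.01" --pt "0 0 0 0.095 0.0015 0 0.01"

```text
clock: 23.18
eef_pos: [495.3, -128.1, 46.8]
tcp_rot: [-3.141, -0.0, 2.913]
contact_force: [1.6, -1.4, -6.0]
opening: 0.172
grasp_force: 24.7
```

Call:
move_arm --pt "0 0 0 0.005 0 0 0.01" --pt "0 0 0 0.01 0 0 0.01" --pt "0 0 0 0.014 0 0 0.01" --pt "0 0 0 0.014 0 0 0.01"

```text
clock: 23.68
eef_pos: [482.2, -125.0, 46.8]
tcp_rot: [-3.141, -0.001, 2.913]
contact_force: [-3.2, -5.3, -1.8]
opening: 0.173
grasp_force: 25.0
```

Call:
move_arm --pt "0 0 0 0.002 0 0 0.01" --pt "0 0 0 0.004 0 0 0.01" --pt "0 0 0 0.006 0 0 0.01" --pt "0 0 0 0.006 0 0 0.01"

```text
clock: 24.18
eef_pos: [480.1, -124.5, 47.0]
tcp_rot: [-3.141, 0.006, 2.913]
contact_force: [10.6, -6.8, -16.4]
opening: 0.174
grasp_force: 24.9
```

Call:
move_arm --pt "0 0 0 0.002 0 0 0.01" --pt "0 0 0 0.003 0 0 0.01" --pt "0 0 0 0.003 0 0 0.01"

```text
clock: 24.55
eef_pos: [479.9, -124.5, 47.3]
tcp_rot: [-3.141, 0.012, 2.913]
contact_force: [18.3, -8.3, -25.6]
opening: 0.175
grasp_force: 24.8
```

```bash
python3 - <<'E'
from h import *
from rig import grab_frame
a,ad=grab_frame("side")
cv2.imwrite("pics/ld1.png",cv2.resize(a[180:300,240:370],(650,600),interpolation=3)[:,:,::-1])
print(sensors.sense()["contact_force"])
E
```

```text
[ 18.323  -9.21  -25.251]
```

View pics/ld1.png

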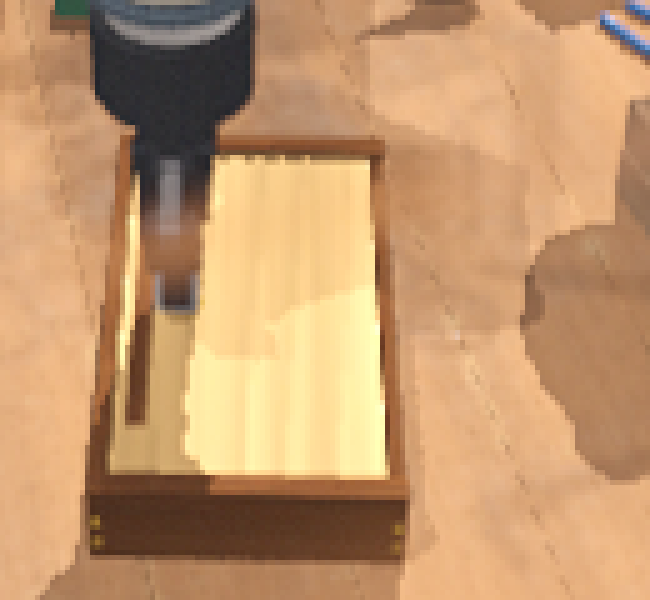

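The picture shows the lid seated against the front wall, and the force is rising with no further travel. I'll relax the push, open the fingers and retreat upwards.

Call:
move_arm --pt "0 0 0 -0.003 0 0 0.01" --pt "0 0 0 -0.004 0 0 0.01" --pt "0 0 0 -0.004 0 0 0.03" --pt "0 0 0 -0.004 0 0 0.04" --pt "0 0 0 -0.004 0 0 0.04" --pt "0 0 0 -0.004 0 -0.02 0.04" --pt "0 0 0 -0.004 0 -0.06 0.04" --pt "0 0 0 -0.004 0 -0.12 0.04"

```text
clock: 25.6
eef_pos: [476.5, -123.2, 166.9]
tcp_rot: [3.141, -0.004, 2.913]
contact_force: [1.5, -0.1, -0.8]
opening: 0.47
grasp_force: 0.0
```

Call:
move_arm --pt "0 0 0 0 0.03 -0.03 0.04" --pt "0 0 0 0 0.09 -0.05 0.04" --pt "0 0 0 0 0.15 -0.06 0.04" --pt "0 0 0 0 0.2 -0.06 0.04" --pt "0 0 0 0 0.2 -0.06 0.04"

```text
clock: 26.22
eef_pos: [523.6, 74.1, 227.0]
tcp_rot: [3.141, 0.0, 2.917]
contact_force: [-0.1, -0.3, -0.3]
opening: 0.467
grasp_force: 0.0
```

```bash
python3 - <<'E'
from h import *
from rig import grab_frame
b=grab_frame("top")[0];a=grab_frame("side")[0]
q=np.hstack([cv2.resize(a[180:300,240:370],(400,369),interpolation=3),cv2.resize(b[140:260,270:400],(400,369),interpolation=3)])
cv2.imwrite("pics/ld2.png",q[:,:,::-1])
for n,p,r in(("side",a,(268,228,290,250)),("top",b,(315,205,345,232))):
    try:
        c=blob(p,r,(20,150,100),(35,255,255));print(n,c.min(0),c.max(0),rect(n,c,58 if n=="top" else 49))
    except Exception as e: print(n,e)
E
```

```text
side [272.875 234.125] [279.875 242.375] (array([ 481.036, -128.929]), array([30.234, 17.38 ]), 78.81210327148438, array([ 480.673, -129.27 ]))
top max() iterable argument is empty
```

View pics/ld2.png

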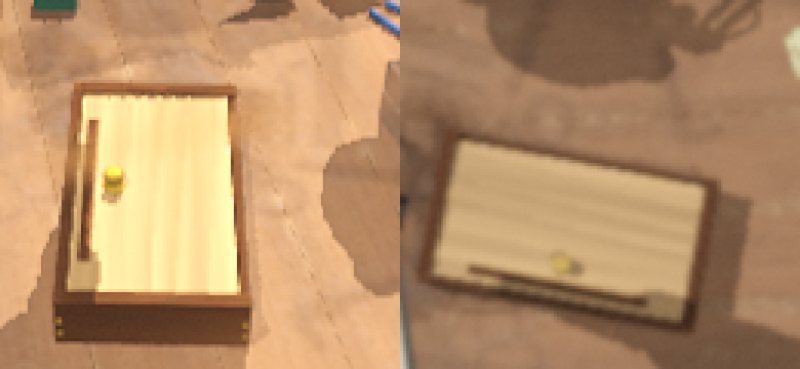

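The lid looks shut and the knob travelled about 111 mm. There's a dark line by the front wall in the top view, so I'll zoom in to make sure it isn't a gap.

```bash
python3 - <<'E'
from h import *
from rig import grab_frame
b=grab_frame("top")[0];a=grab_frame("side")[0]
q=np.hstack([cv2.resize(a[200:290,255:285],(200,600),interpolation=0),cv2.resize(b[205:260,275:370],(600,347),interpolation=0)[:,:] if 0 else np.pad(cv2.resize(b[195:250,275:370],(600,347),interpolation=0),((0,253),(0,0),(0,0)))])
cv2.imwrite("pics/ld3.png",q[:,:,::-1])
# lid front edge when shut: profile in case x through y offset, z=41
u=R.from_euler("z",-12.8,degrees=True)
for yo in(-90,-50,60):
  for n,p in(("top",b),("side",a)):
    xs=np.arange(-72,-20,3);P=np.array([508.5,-134,41])+u.apply(np.c_[xs,np.full(len(xs),yo),0*xs]);uv=proj(n,P)
    v=cv2.remap(p,uv[:,:1].astype(np.float32),uv[:,1:].astype(np.float32),1)[:,0]
    print(n,yo,[f"{x}:{int(c.sum())}" for x,c in zip(xs,v.astype(int))])
E
```

```text
top -90 ['-72:262', '-69:231', '-66:186', '-63:164', '-60:193', '-57:260', '-54:317', '-51:342', '-48:345', '-45:348', '-42:348', '-39:347', '-36:370', '-33:429', '-30:489', '-27:509', '-24:505', '-21:505']
side -90 ['-72:393', '-69:322', '-66:225', '-63:222', '-60:244', '-57:429', '-54:483', '-51:474', '-48:482', '-45:487', '-42:478', '-39:464', '-36:525', '-33:666', '-30:671', '-27:662', '-24:663', '-21:659']
top -50 ['-72:246', '-69:218', '-66:175', '-63:162', '-60:198', '-57:269', '-54:303', '-51:260', '-48:209', '-45:252', '-42:368', '-39:464', '-36:510', '-33:523', '-30:520', '-27:513', '-24:506', '-21:499']
side -50 ['-72:439', '-69:334', '-66:227', '-63:219', '-60:260', '-57:441', '-54:462', '-51:186', '-48:239', '-45:400', '-42:632', '-39:670', '-36:675', '-33:673', '-30:667', '-27:659', '-24:654', '-21:656']
top 60 ['-72:281', '-69:225', '-66:195', '-63:209', '-60:276', '-57:370', '-54:412', '-51:357', '-48:276', '-45:296', '-42:411', '-39:503', '-36:534', '-33:530', '-30:518', '-27:503', '-24:493', '-21:488']
side 60 ['-72:474', '-69:412', '-66:360', '-63:320', '-60:485', '-57:683', '-54:581', '-51:413', '-48:385', '-45:465', '-42:638', '-39:675', '-36:664', '-33:658', '-30:648', '-27:638', '-24:633', '-21:638']
```

View pics/ld3.png

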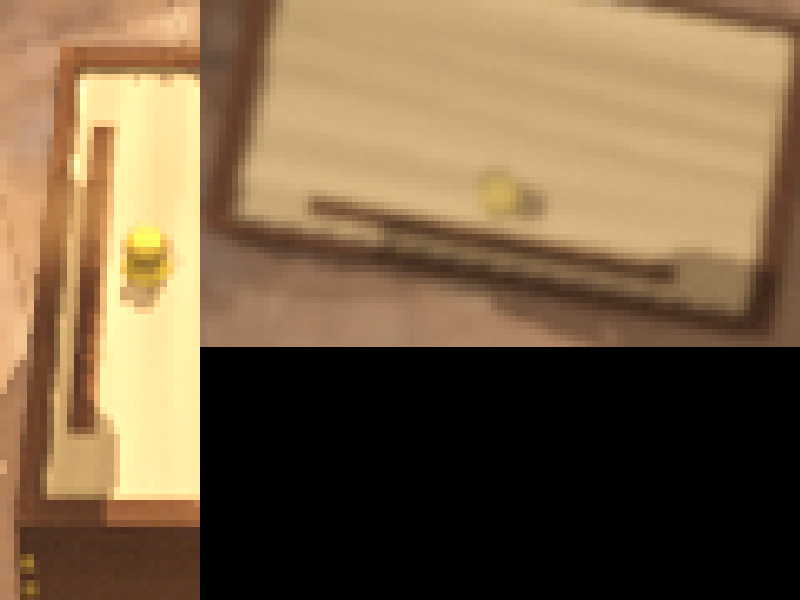

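Both views show pale lid right up to the front wall line at −58 mm, so there is no gap. The dark band is a shadow and the brown strip is part of the lid. Handing in.

```bash
python3 -c "
from rig import order
print(order.sign_off())"
```

```text
the job is handed in; nothing more can be done
None
```

The tin, beeswax and loupe are each flat in their own recesses, the lid is slid fully shut, and the steel block and green wax were left untouched; I handed the job in at about 26 s of the 88 s allowed.

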